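# Dip the sampling probe into the open tube

## Robot

A 7-joint arm with a two-finger parallel gripper is mounted at the origin on the work surface. World frame = base frame: x ahead of the robot, y to its left, z up, the work surface at z = 0. Lengths are in m, angles in rad, forces in N, time in s.
With the tool pointing down it reaches from about 0.425 to 0.925 m from the base axis. Payload 6.8 kg.
Tool frame: the origin (TCP) lies midway between the tips of the shut fingers; the grasp point (between the pads) lies 19 mm behind it; y points along the fingers, z is the direction in which the jaws open and shut, and the axes are right-handed (so a half turn about y gives the same grasp; the last joint's range is limited). The gripper opens to 85 mm and grips with 20 to 120 N. Pads are 22 mm wide; open, the fingers measure 114 mm over their backs; the gripper's body (76 mm by 85 mm) begins 54 mm behind the grasp point. The pads swing forward as they close: fully open they stand 13 mm farther back than shut.
Start: joints at [-1.291, 0.477, 0.022, 1.555, -0.011, 1.109, -0.083], TCP at [0.255, 0.625, 0.231] pointing down, gripper open.
Joint ranges: [-2.96, 2.96], [-0.34, 2.1], [-1.41, 1.46], [0.24, 2.44], [-1.37, 4.51], [0.17, 1.92], [-2.96, 2.96]. Speed limits (rad/s): [2.39, 2.39, 3.14, 3.14, 3.14, 3.14, 3.14].

## Interface

Orientations are given as a unit quaternion [w, x, y, z].
In Python, from station import bot gives the robot as it stands. The module is installed in compiled form; this text tells all that it offers.
- The arm moves only by the shell command python3 -m crank 'ROWS' [FORCE]. ROWS is JSON, a list of rows, each an object with "linear": the shift along the tool's x, y, z in m, a list of three; "dr": the turn, a rotation vector about the tool's x, y, z in degrees, a list of three; "hand": the gripper command: -1 is shut, 1 is fully open, values between are in proportion. A call has 1 to 10 rows; each row is the pose to reach, as a shift and turn from the pose commanded when the call began, along the tool's axes at that moment; what a row does not reach only later rows make up. A row lasts 1/12 s, in which the tool goes at most 41.7 mm and 7.16 degrees, less where a joint would pass 70% of its speed; a pose out of reach is approached as far as the arm can. A call with a gripper value outside its range is refused whole. The fingers move at their own pace and stop on an object; FORCE is the grip in N (left out, the last holds). Time passes only in rows, so rows that repeat a pose let the fingers close. It gives the time, the measured TCP pose, the force and the opening at its end, in the units of the state.
- bot.get_obs(): the state, without advancing time (a new reading comes with each control period).
- bot.read_camera(name): name is "scene" or "top" or "wrist"; returns the picture (480x640x3 uint8, blue, green, red); there is no depth.
- bot.camera_params(name): a dict with "K" (3x3 intrinsics, pixels), "k1" (the pictures are not rectified: a ray, as slopes to the right and down, at radius r is drawn at 1 + k1 r^2 times it, then the intrinsics apply), "R" (3x3) and "t" (3): a world point X has camera coordinates R X + t; the wrist camera has in their place "hand_eye" (4x4, takes a point from camera to tool coordinates, whose origin is the TCP and whose axes are the tool frame's). Camera axes: x right, y down, z forward; pixel columns grow to the right and rows downward; lengths in m; the calibration is good to about 2 mm. A picture is of the moment at which its call begins: read the wrist's pose just before it. camera_params takes no time and is no camera call.
- bot.hand_in(): hands the job in, once; it reports no verdict.
Trained networks look in the newest picture that a camera, given by its name, has taken for a name from the list of things; names that differ only in an ending like _2 or _b are one class to them, and where a whole thing is asked for, a point or a joint stands for the part that bears it (a point fixed in the world has none). Each returns a list of dicts, best first, with "score" (0 to 1); they miss things now and then, are a little off and sometimes report something else, mostly with a low value. They report only what shows in the picture. A call takes as long as a camera call. They do not tell look-alikes from the thing itself.
- bot.search_frame(camera, target): "extent" ([left, top, right, bottom] in pixels, round what is visible of it).
- bot.cut_out(camera, target): "pixels" (480x640 bool, what is visible of it) and "extent" ([left, top, right, bottom] in pixels, round what is visible of it).
- bot.place_of(camera, target): "xy" ([column, row] in pixels: a listed point, or the origin of a listed thing).
The state is a dict: "t": time; "q": joint angles; "joint_vel": joint speeds; "joint_torque": joint torques, N m; "eef_pos": TCP position; "tool_rot": TCP orientation; "contact_force": force on the tool from outside, world axes, zero at the start; "torque": the same for the moment, N m; "gripper_width": opening from 0.0 (shut) to 1.0 (fully open).
Only numpy, scipy, OpenCV 4.12 (cv2) and the standard library are available. Lean on these libraries where they do the work, as an engineer would, in place of code of your own. Each camera call takes 0.05 s, during which the arm holds its last target. There are 200 camera calls.

## Task

The autosampler's drive is switched off, so dip the probe by hand: with a fingertip push the sampling arm round until its probe stands over the one tube that has no cap, then press the probe's head down until the probe is all the way down inside that tube, and take your hand away. Only push: do not grip the arm or the probe or lean hard on them, press the probe down nowhere else, and leave all tubes standing in their places and the other things on the bench alone.

Things in the scene. Friction and masses are not known exactly. Their poses are not given: they have to be found in the camera images.
- sampler: swing-arm autosampler, fixed. Origin on the bench under its column's axis; x points from deck to drive housing (away from the robot at yaw 0), z up. White base y +-185, x -245 to +75 mm; housing 87 mm high behind x = -50. A hole plate (top 56 mm up) holds six tubes on an arc of 200 mm radius about the column, at +-12, +-24, +-36 degrees from -x, 42 mm apart.
- rinse_well (a point): centre of the top of the fixed grey rinse block in the middle of the arc of tubes (at 0 degrees): a low square block 46 by 38 mm with a round well 22 mm wide, top 86 mm above the bench, lower than the tubes. It is no tube; the arm starts near it.
- swing_arm (a joint): angle of the sampling arm about the column, rad, positive counter-clockwise from above, limits -0.85 and 0.85. At 0 it points along the sampler's -x, over the rinse block; it starts within 0.09 of that. At angle q the probe is at sampler x = -200 cos q, y = -200 sin q mm. Friction about 0.25 N m (2.5 N at bar_middle); it stays where it is left.
- bar_middle (a point): middle of the free length of the arm: a level aluminium bar 22 mm wide and 22 mm high (165 to 187 mm above the bench), here 110 mm out from the column's axis; it is free from 34 to 185 mm out. Beyond it sits the grey guide block, 30 mm along the arm, 32 mm wide, 159 to 193 mm above the bench.
- probe (a joint): how far the probe is pressed down, m: 0 = up, 0.060 = fully down, head just above the guide block. Starts between 0 and 0.004. It slides straight down with about 2 N of push and stays where it is left.
- pivot (a point): point on the column's axis at the bar's mid-height, 176 mm above the bench. The grey hub around it is 68 mm across and its top is 198 mm above the bench; nothing of the column stands higher.
- probe_head (a point): centre of the top face of the probe's head, a flat black disc 28 mm across, 8 mm thick, on the thin upright steel probe that passes through the guide block, 200 mm from the column's axis. 260 mm above the bench when up, 200 mm when fully down.
- probe_tip (a point): lower end of the probe, a rod 4 mm across, straight under the head. 142 mm above the bench when up (20 mm above the open tube's mouth), 82 mm when fully down (40 mm inside the tube).
- open_tube_mouth (a point): centre of the open mouth of the one tube without a cap: an upright amber tube 30 mm across, 27 mm wide inside, 110 mm tall, standing in one of the six tube places of the sampler's deck (any of them); its mouth is 122 mm above the bench. It stands loose in its hole (about 1 mm of play each way).
- capped_tube0: a tube closed with a white screw cap: amber, 30 mm across, cap 34 mm across, 112 mm tall, standing in one of the six tube places of the sampler's deck (any of them), loose. Origin at the centre of its underside, 12 mm above the bench.
- capped_tube1: a tube closed with a white screw cap: amber, 30 mm across, cap 34 mm across, 112 mm tall, standing in one of the six tube places of the sampler's deck (any of them), loose. Origin at the centre of its underside, 12 mm above the bench.
- capped_tube2: a tube closed with a white screw cap: amber, 30 mm across, cap 34 mm across, 112 mm tall, standing in one of the six tube places of the sampler's deck (any of them), loose. Origin at the centre of its underside, 12 mm above the bench.
- capped_tube3: a tube closed with a white screw cap: amber, 30 mm across, cap 34 mm across, 112 mm tall, standing in one of the six tube places of the sampler's deck (any of them), loose. Origin at the centre of its underside, 12 mm above the bench.
- capped_tube4: a tube closed with a white screw cap: amber, 30 mm across, cap 34 mm across, 112 mm tall, standing in one of the six tube places of the sampler's deck (any of them), loose. Origin at the centre of its underside, 12 mm above the bench.
- loose_cap: the open tube's white screw cap lying on the bench in front of the sampler, 34 mm across, 14 mm high. Origin at the centre of its underside.
- wash_bottle: white wash bottle, 68 mm across, 195 mm tall with its bent spout, to the left of the sampler (+y). Origin at the centre of its underside.
- beaker: clear plastic beaker, 68 mm across, 90 mm tall, to the right of the sampler (-y). Origin at the centre of its underside.
- marker_pen: marker pen lying on the bench in front of the sampler, 133 mm long along its x axis, 14 mm thick. Origin under its middle, on the bench.
Things that resemble listed ones, but are neither listed nor needed, are in the scene too. What is shaped like the part that bears open_tube_mouth but blue or yellow is not meant.

How it is judged:
On the way, in this order (a step that is already met when the one before it is completed fails the run):
1. the arm has been pushed round and rests with the probe, still up, over the open tube (horizontal distance between probe_tip and open_tube_mouth below 0.01 m and velocity of joint swing_arm between -0.05 and 0.05 rad/s and value of joint probe below 0.012 m), for 0.2 s.
2. the probe is pressed all the way down inside the open tube (horizontal distance between probe_tip and open_tube_mouth below 0.01 m and value of joint probe above 0.054 m), for 0.2 s.
At the end, for the whole second after the job is handed in: The probe is down by at least 54 of its 60 mm, its tip within 10 mm of the axis of the open tube's mouth, the arm is at rest and every tube stands where it was (within 10 mm; open tube's mouth 12 mm) (all of step 2 and velocity of joint swing_arm between -0.05 and 0.05 rad/s and distance of each of capped_tube0, capped_tube1, capped_tube2, capped_tube3, capped_tube4 from where it was at the start of the episode below 0.01 m and distance of open_tube_mouth from where it was at the start of the episode below 0.012 m); the robot touches nothing.
It fails at once if the probe is pressed down (more than 15 mm) somewhere else than over the open tube (value of joint probe above 0.015 m and horizontal distance between probe_tip and open_tube_mouth above 0.014 m).
It fails at once if a tube is lifted or pushed out of its place (distance of any of capped_tube0, capped_tube1, capped_tube2, capped_tube3, capped_tube4 from where it was at the start of the episode above 0.012 m or distance of open_tube_mouth from where it was at the start of the episode above 0.015 m).
It fails at once if with the probe still up, the sampler's arm or probe is gripped or shoved hard (more than 30 N between the fingers and the sampler) (value of joint probe below 0.012 m and contact force between the fingers and sampler above 30 N).
It fails at once if the probe is leaned on with more than 80 N (contact force between the fingers and sampler above 80 N).
It fails at once if another thing on the bench is moved by more than 30 mm (distance of any of loose_cap, wash_bottle, beaker, marker_pen from where it was at the start of the episode above 0.03 m).
It also fails if it takes over 51 s, if anything falls off the work surface, if the arm or the gripper's body presses on something with over 40 N, if the wrist force passes 120 N, or if a joint passes its speed limit or range.

## Working session

There is one attempt and no reset: what is moved stays moved. The work goes in short steps, Python scripts to look and compute and a shell command to move; the robot and the scene stay as the last step left them, time stands still between calls to the robot, and variables do not carry over. Pictures are saved under pics/ and viewed, about 8 in all and at most 12, crops included, and the job is handed in when it is done.

```bash
mkdir -p pics
cat > h.py <<'E'
import numpy as np, cv2
from station import bot
from scipy.spatial.transform import Rotation as Ro
def cam(n):
    p=bot.camera_params(n); K=np.array(p["K"])
    if "R" in p: return K,p["k1"],np.array(p["R"]),np.array(p["t"])
    o=bot.get_obs(); w,x,y,z=o["tool_rot"]
    T=np.eye(4);T[:3,:3]=Ro.from_quat([x,y,z,w]).as_matrix();T[:3,3]=o["eef_pos"]
    I=np.linalg.inv(T@np.array(p["hand_eye"])); return K,p["k1"],I[:3,:3],I[:3,3]
def ray(c,uv):
    K,k1,R,t=c
    d=np.array([(uv[0]-K[0,2])/K[0,0],(uv[1]-K[1,2])/K[1,1]]);s=d.copy()
    for _ in range(20): s=d/(1+k1*(s@s))
    v=R.T@np.array([s[0],s[1],1]);return -R.T@t,v/np.linalg.norm(v)
def at_z(c,uv,z):
    o,v=ray(c,uv);return o+v*(z-o[2])/v[2]
def tri(rs):
    A=sum(np.eye(3)-np.outer(v,v) for o,v in rs);b=sum((np.eye(3)-np.outer(v,v))@o for o,v in rs)
    return np.linalg.solve(A,b)
def proj(c,X):
    K,k1,R,t=c;x=R@np.array(X)+t;s=x[:2]/x[2];s=s*(1+k1*(s@s));return K[0,0]*s[0]+K[0,2],K[1,1]*s[1]+K[1,2]
E
python3 - <<'E'
from h import *
np.set_printoptions(precision=4,suppress=True)
o=bot.get_obs();print(o["t"],o["eef_pos"],o["tool_rot"],o["gripper_width"],o["contact_force"])
P={}
for n in("scene","top"):
    c=cam(n);im=bot.read_camera(n);cv2.imwrite(f"pics/{n}0.png",im);print(n,"campos",-c[2].T@c[3])
    for k in["rinse_well","bar_middle","pivot","probe_head","probe_tip","open_tube_mouth"]:
        r=bot.place_of(n,k)[:3];print(k,[(round(a["score"],2),np.round(a["xy"],1)) for a in r])
        if r:P[k,n]=ray(c,r[0]["xy"])
for k in["rinse_well","bar_middle","pivot","probe_head","probe_tip","open_tube_mouth"]:
    if (k,"scene") in P and (k,"top") in P: print(k,tri([P[k,"scene"],P[k,"top"]]))
E
```

```text
0.0 [0.255  0.6243 0.2303] [-0.6932  0.6945 -0.1363  0.1362] 1.0025438305935588 [-0.5026  0.3609  0.1048]
scene campos [1.3874 0.2086 0.8345]
rinse_well [(0.82, array([313.8, 261.3]))]
bar_middle [(0.82, array([303.5, 255.4]))]
pivot [(0.86, array([289.7, 287.6])), (0.65, array([262. , 283.9]))]
probe_head [(0.66, array([316.7, 200.9]))]
probe_tip [(0.71, array([421.3, 309.4]))]
open_tube_mouth [(0.94, array([342.3, 256.7])), (0.91, array([385.5, 229.5])), (0.83, array([416.4, 235.4]))]
top campos [0.3952 0.0081 0.9621]
rinse_well [(0.68, array([286.5, 257. ])), (0.66, array([327.2, 263.7])), (0.23, array([283.5, 306.3]))]
bar_middle [(0.59, array([327.7, 208.1]))]
pivot [(0.84, array([332.4, 150.4]))]
probe_head [(0.62, array([324.6, 255.1]))]
probe_tip []
open_tube_mouth [(0.81, array([205.5, 332.8])), (0.69, array([201.5, 203.9])), (0.62, array([366.6, 260.2]))]
rinse_well [0.4957 0.0313 0.1073]
bar_middle [ 0.5708 -0.0098  0.1716]
pivot [ 0.6783 -0.0124  0.1734]
probe_head [ 0.4761 -0.0051  0.2505]
open_tube_mouth [0.3705 0.1299 0.0731]
```

View pics/scene0.png

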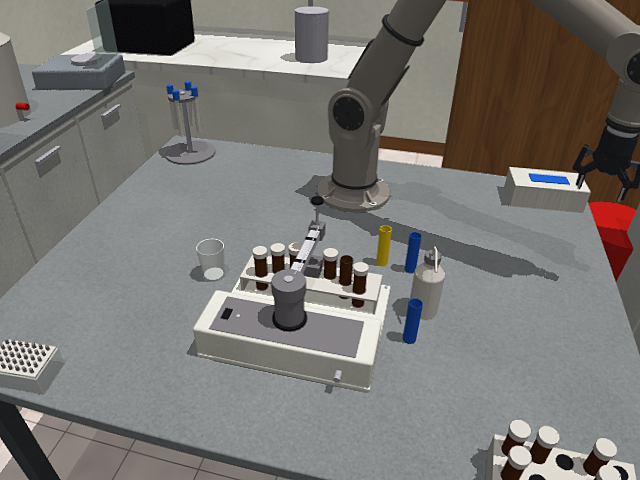

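View pics/top0.png

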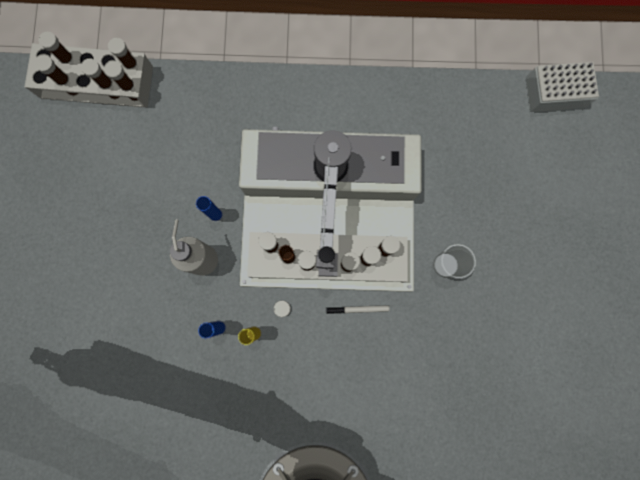

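The top view shows caps at about (269,241), (308,260), (349,262), (371,256) and (390,246). The only tube with a dark open mouth is at (287,254), second from the left, which is the +24° place on the +y side. The scene view agrees, with an uncapped dark tube at about (346,258). The blue and yellow tubes are decoys. The probe head is at (327,254), so the arm has to go to about q = -0.42, pushed from its -y side.

Run:
```python
from h import *
from scipy.optimize import least_squares
np.set_printoptions(precision=4,suppress=True)
ct=cam("top");cs=cam("scene")
print("tool axes cols",Ro.from_quat(np.roll(bot.get_obs()["tool_rot"],-1)).as_matrix())
print("hand_eye",np.array(bot.camera_params("wrist")["hand_eye"]))
caps={36:(269,241),12:(308,260),-12:(349,262),-24:(371,256),-36:(390,246)}
pts={a:at_z(ct,p,.124)[:2] for a,p in caps.items()}; pts[24]=at_z(ct,(287,254),.122)[:2]
def f(p):
    return np.concatenate([p[:2]+.2*np.array([-np.cos(np.radians(a)+0*p[2]),np.sin(np.radians(a))])@np.array([[np.cos(p[2]),np.sin(p[2])],[-np.sin(p[2]),np.cos(p[2])]])-v for a,v in pts.items()])
s=least_squares(f,[.68,0,0]);print("sampler x y yaw",s.x,"res mm",s.fun*1000)
print({a:v for a,v in pts.items()})
print("open scene@.122",at_z(cs,(346,258),.122),"tri",tri([ray(ct,(287,254)),ray(cs,(346,258))]))
for k,pt,ps,z in[("pivot hub top",(332,147),None,.198),("head",(326.5,254),(317,200),.26)]:
    print(k,at_z(ct,pt,z), ps and at_z(cs,ps,z), ps and tri([ray(ct,pt),ray(cs,ps)]))
for n in("top","scene"):
    for k in("probe_head","open_tube_mouth"):
        print(n,k,[(round(a["score"],2),np.round(a["extent"],1)) for a in bot.search_frame(n,k)[:6]])
```

```text
tool axes cols [[ 0.9258 -0.      0.3781]
 [-0.3781  0.      0.9258]
 [-0.     -1.      0.    ]]
hand_eye [[-0.0008  0.9514  0.3081 -0.0788]
 [ 0.0006 -0.3081  0.9514 -0.1425]
 [ 1.      0.0009 -0.0003 -0.0004]
 [ 0.      0.      0.      1.    ]]
sampler x y yaw [ 0.6744 -0.0165 -0.0084] res mm [-0.5911  2.9323 -1.0048  2.3965 -0.1844 -3.2486 -0.2223 -1.7002  0.2124
 -2.2359  1.7902  1.8559]
{36: array([0.5142, 0.0995]), 12: array([0.4801, 0.0243]), -12: array([ 0.4786, -0.0532]), -24: array([ 0.4912, -0.0946]), -36: array([ 0.5114, -0.1305]), 24: array([0.4906, 0.0645])}
open scene@.122 [0.4947 0.0687 0.122 ] tri [0.4907 0.0664 0.1185]
pivot hub top [ 0.6764 -0.0135  0.198 ] None None
head [ 0.4767 -0.0073  0.26  ] [ 0.4873 -0.0025  0.26  ] [ 0.4772 -0.0062  0.2535]
top probe_head [(0.57, array([317.2, 247.4, 333.8, 260.2])), (0.39, array([314.5, 128.4, 352.6, 273.1]))]
top open_tube_mouth [(0.89, array([236.9, 325. , 262.3, 344.2])), (0.67, array([195.1, 320.8, 227.8, 339.2])), (0.58, array([276.6, 246. , 294.6, 262.5])), (0.56, array([196.2, 193.6, 222.1, 224.8])), (0.45, array([380.3, 236.8, 399.5, 256.2]))]
scene probe_head [(0.5, array([311.9, 195.7, 323.5, 225.4]))]
scene open_tube_mouth [(0.8, array([372.6, 228.7, 393.6, 266.1])), (0.69, array([402.2, 297.3, 423.1, 344.3])), (0.66, array([407.4, 231.8, 419.1, 271.2])), (0.59, array([337.3, 255. , 353.7, 285.8]))]
```

```bash
python3 -m crank '[{"linear":[0,-0.04,0],"dr":[0,0,0],"hand":-1},{"linear":[0,-0.08,0],"dr":[0,-7,0],"hand":-1},{"linear":[0,-0.1,0],"dr":[0,-14,0],"hand":-1},{"linear":[0.2,-0.1,-0.19],"dr":[0,-22.2,0],"hand":-1},{"linear":[0.2,-0.1,-0.19],"dr":[0,-22.2,0],"hand":-1},{"linear":[0.2,-0.1,-0.19],"dr":[0,-22.2,0],"hand":-1},{"linear":[0.2,-0.1,-0.19],"dr":[0,-22.2,0],"hand":-1},{"linear":[0.2,-0.1,-0.19],"dr":[0,-22.2,0],"hand":-1},{"linear":[0.2,-0.1,-0.19],"dr":[0,-22.2,0],"hand":-1},{"linear":[0.2,-0.1,-0.19],"dr":[0,-22.2,0],"hand":-1}]'
```

```text
t: 1.73
eef_pos: [0.3707, 0.3688, 0.3317]
tool_rot: [-0.707, 0.707, -0.001, 0.002]
contact_force: [0.1, -0.3, 0.3]
gripper_width: -0.0
```

```bash
python3 -m crank '[{"linear":[0.11,0,-0.3],"dr":[0,0,0],"hand":-1},{"linear":[0.11,0,-0.3],"dr":[0,0,0],"hand":-1},{"linear":[0.11,0,-0.3],"dr":[0,0,0],"hand":-1},{"linear":[0.11,0,-0.3],"dr":[0,0,0],"hand":-1},{"linear":[0.11,0,-0.3],"dr":[0,0,0],"hand":-1},{"linear":[0.11,0,-0.3],"dr":[0,0,0],"hand":-1},{"linear":[0.11,0,-0.3],"dr":[0,0,0],"hand":-1},{"linear":[0.11,0,-0.3],"dr":[0,0,0],"hand":-1},{"linear":[0.11,0,-0.3],"dr":[0,0,0],"hand":-1},{"linear":[0.11,0,-0.3],"dr":[0,0,0],"hand":-1}]'
cat > look.py <<'E'
import sys
from h import *
np.set_printoptions(precision=4,suppress=True)
o=bot.get_obs();print(o["t"],o["eef_pos"],o["contact_force"])
c=cam("wrist");im=bot.read_camera("wrist");cv2.imwrite(sys.argv[1],im)
for k,z in(("probe_head",.26),("open_tube_mouth",.122),("pivot",.198),("bar_middle",.187)):
    for a in bot.place_of("wrist",k)[:4]: print(k,round(a["score"],2),np.round(a["xy"],1),at_z(c,a["xy"],z))
E
python3 look.py pics/w1.png
```

```text
t: 2.57
eef_pos: [0.4788, 0.0717, 0.3315]
tool_rot: [0.707, -0.707, 0.001, -0.002]
contact_force: [-0.1, 0.5, -0.4]
gripper_width: -0.0
2.5667 [0.4788 0.0717 0.3315] [-0.1075  0.467  -0.3891]
probe_head 0.71 [210.5 251.4] [ 0.4778 -0.0038  0.26  ]
probe_head 0.36 [248.  197.4] [0.4411 0.0241 0.26  ]
probe_head 0.18 [450.  195.7] [0.4404 0.1533 0.26  ]
probe_head 0.17 [209.7 121.9] [0.3951 0.0042 0.26  ]
open_tube_mouth 0.81 [320.4 223.6] [0.4966 0.0694 0.122 ]
open_tube_mouth 0.79 [454.7 294.5] [0.5821 0.2245 0.122 ]
open_tube_mouth 0.64 [465.5  71. ] [0.3466 0.2081 0.122 ]
open_tube_mouth 0.56 [391.4  60.3] [0.3378 0.1369 0.122 ]
pivot 0.35 [270.4 314.4] [0.5625 0.0233 0.198 ]
bar_middle 0.75 [247.8 197.2] [0.455  0.0077 0.187 ]
bar_middle 0.74 [239.7 308.7] [ 0.5627 -0.0078  0.187 ]
```

View pics/w1.png

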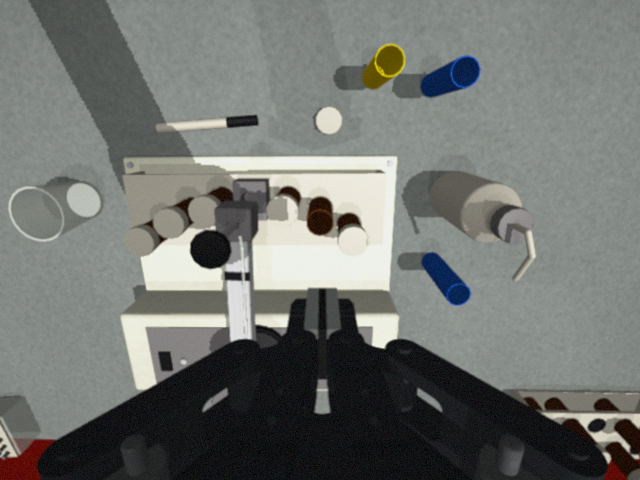

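The open mouth is at (320,223), between capped tubes at (287,205) and (350,235). That puts it at about (0.495, 0.068), which agrees with the other two views and is 199 mm from the pivot at 24°. Next I go to the -y side of the bar.

```bash
python3 -m crank '[{"linear":[0.1,0,-0.15],"dr":[0,0,0],"hand":-1},{"linear":[0.1,0,-0.15],"dr":[0,0,0],"hand":-1},{"linear":[0.1,0,-0.15],"dr":[0,0,0],"hand":-1},{"linear":[0.1,0,-0.15],"dr":[0,0,0],"hand":-1},{"linear":[0.1,0,-0.15],"dr":[0,0,0],"hand":-1},{"linear":[0.1,0.08,-0.15],"dr":[0,0,0],"hand":-1},{"linear":[0.1,0.08,-0.15],"dr":[0,0,0],"hand":-1},{"linear":[0.1,0.12,-0.15],"dr":[0,0,0],"hand":-1},{"linear":[0.1,0.16,-0.15],"dr":[0,0,0],"hand":-1},{"linear":[0.1,0.16,-0.15],"dr":[0,0,0],"hand":-1}]'
python3 look.py pics/w2.png
```

```text
t: 3.65
eef_pos: [0.5733, -0.0744, 0.1639]
tool_rot: [0.707, -0.707, 0.004, 0.006]
contact_force: [-1.0, 1.4, -0.3]
gripper_width: 0.003
3.65 [ 0.5733 -0.0744  0.1639] [-1.0123  1.4414 -0.2569]
open_tube_mouth 0.86 [592.8 135.5] [0.4954 0.0694 0.122 ]
bar_middle 0.8 [472.3 307.9] [ 0.5622 -0.0148  0.187 ]
```

View pics/w2.png

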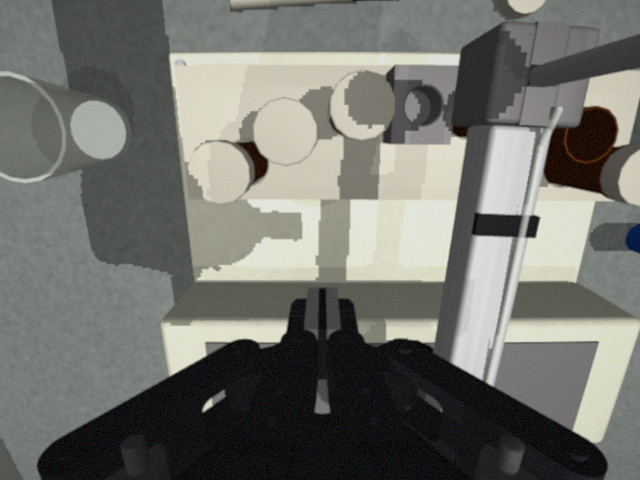

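The bar at about x = 470-530 px is clear of the finger at 322 px. The open mouth at (592,135) again gives (0.495, 0.069). Now I push slowly towards +y.

```bash
python3 -m crank '[{"linear":[0,-0.006,0.01],"dr":[0,0,0],"hand":-1},{"linear":[0,-0.006,0.02],"dr":[0,0,0],"hand":-1},{"linear":[0,-0.006,0.026],"dr":[0,0,0],"hand":-1},{"linear":[0,-0.006,0.031],"dr":[0,0,0],"hand":-1},{"linear":[0,-0.006,0.035],"dr":[0,0,0],"hand":-1},{"linear":[0,-0.006,0.039],"dr":[0,0,0],"hand":-1},{"linear":[0,-0.006,0.043],"dr":[0,0,0],"hand":-1},{"linear":[0,-0.006,0.047],"dr":[0,0,0],"hand":-1},{"linear":[0,-0.006,0.051],"dr":[0,0,0],"hand":-1},{"linear":[0,-0.006,0.051],"dr":[0,0,0],"hand":-1}]'
python3 look.py pics/w3.png
```

```text
t: 4.73
eef_pos: [0.5781, -0.0255, 0.1771]
tool_rot: [-0.707, 0.707, -0.0, -0.0]
contact_force: [-0.7, -2.6, 0.3]
gripper_width: 0.0
4.7333 [ 0.5781 -0.0255  0.1771] [-0.701  -2.6303  0.3008]
open_tube_mouth 0.63 [492.7 121.9] [0.4946 0.069  0.122 ]
open_tube_mouth 0.21 [291.8 108.9] [ 0.4884 -0.0425  0.122 ]
bar_middle 0.95 [375.8 286.8] [ 0.5638 -0.0027  0.187 ]
```

```bash
python3 -m crank '[{"linear":[0,0.004,0.002],"dr":[0,0,0],"hand":-1},{"linear":[0,0.004,0.004],"dr":[0,0,0],"hand":-1},{"linear":[0,0.004,0.006],"dr":[0,0,0],"hand":-1},{"linear":[0,0.004,0.008],"dr":[0,0,0],"hand":-1},{"linear":[0,0.004,0.01],"dr":[0,0,0],"hand":-1},{"linear":[0,0.004,0.012],"dr":[0,0,0],"hand":-1},{"linear":[0,0.004,0.014],"dr":[0,0,0],"hand":-1},{"linear":[0,0.004,0.016],"dr":[0,0,0],"hand":-1},{"linear":[0,0.004,0.016],"dr":[0,0,0],"hand":-1}]'
python3 look.py pics/w4.png
```

```text
t: 5.73
eef_pos: [0.5784, -0.0089, 0.1733]
tool_rot: [0.707, -0.707, -0.0, 0.0]
contact_force: [0.2, -3.2, -1.0]
gripper_width: 0.001
5.7333 [ 0.5784 -0.0089  0.1733] [ 0.2335 -3.1964 -0.9885]
bar_middle 0.7 [384.2 294.3] [0.5657 0.0169 0.187 ]
```

View pics/w4.png

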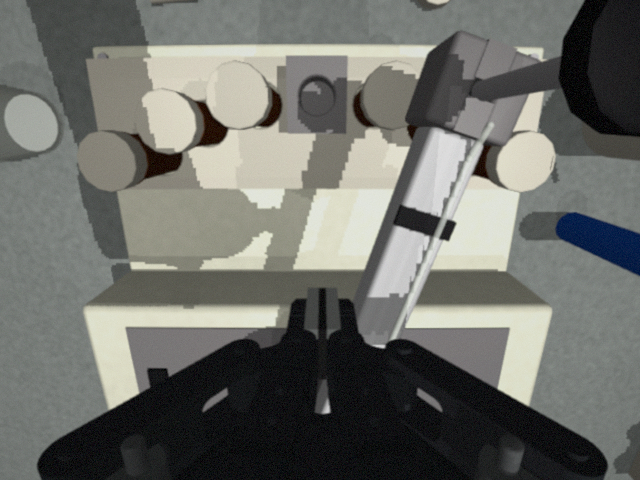

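The bar now leans to the right, and its guide block at (475,90) partly hides the open tube. I'll measure the probe from the rod's entry into the guide block and from the head in the fixed views.

```bash
cat > q.py <<'E'
from h import *
np.set_printoptions(precision=4,suppress=True)
for n in("top","scene"):
    c=cam(n);im=bot.read_camera(n);cv2.imwrite(f"pics/{n}_q.png",im)
    for k,z in(("probe_head",.26),("bar_middle",.187),("pivot",.176)):
        for a in bot.place_of(n,k)[:2]: print(n,k,round(a["score"],2),np.round(a["xy"],1),at_z(c,a["xy"],z))
E
python3 q.py
python3 - <<'E'
from h import *
c=cam("wrist")
print("rod@.193",at_z(c,(477,88),.193))
for p in((427,128),(487,135),(358,305),(425,222)):print(p,at_z(c,p,.187))
piv=np.array([.6755,-.0145])
for nm,p,z in(("rod",(477,88),.193),("band",(425,222),.187)):
    d=at_z(c,p,z)[:2]-piv;print(nm,np.degrees(np.arctan2(d[1],-d[0])),np.hypot(*d))
E
python3 -c "
import cv2
a=cv2.imread('pics/top_q.png')[180:300,220:420];b=cv2.imread('pics/scene_q.png')[180:300,230:430]
cv2.imwrite('pics/c5.png',cv2.resize(cv2.hconcat([a,b]),(800,240),interpolation=cv2.INTER_CUBIC))"
```

```text
scene probe_head 0.69 [339.2 204.8] [0.4937 0.0472 0.26  ]
scene bar_middle 0.65 [313.2 256. ] [0.5867 0.0147 0.187 ]
scene pivot 0.67 [288.4 288.9] [ 0.6851 -0.0101  0.176 ]
scene pivot 0.6 [425.  313.5] [0.6876 0.2526 0.176 ]
rod@.193 [0.48584093 0.04216804 0.193     ]
(427, 128) [0.49880959 0.02817235 0.187     ]
(487, 135) [0.50108288 0.050512   0.187     ]
(358, 305) [0.57074328 0.00547941 0.187     ]
(425, 222) [0.53409952 0.03065483 0.187     ]
rod 16.635565459923583 0.19794400520742086
band 17.710360808032828 0.14843535740394728
```

View pics/c5.png

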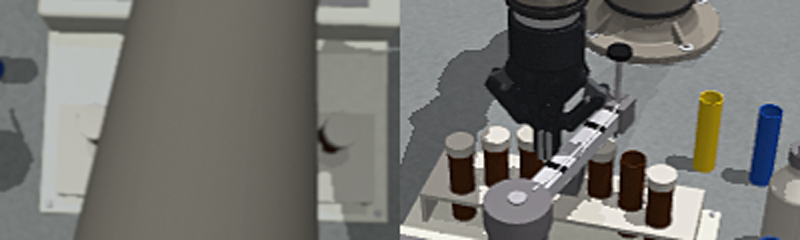

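The arm is at about 17° with the probe near (0.486, 0.042). About 7° remains, which is roughly 12 mm of finger travel. I'll do 9 mm and check.

```bash
python3 -m crank '[{"linear":[0,0,0.002],"dr":[0,0,0],"hand":-1},{"linear":[0,0,0.004],"dr":[0,0,0],"hand":-1},{"linear":[0,0,0.006],"dr":[0,0,0],"hand":-1},{"linear":[0,0,0.008],"dr":[0,0,0],"hand":-1},{"linear":[0,0,0.009],"dr":[0,0,0],"hand":-1},{"linear":[0,0,0.009],"dr":[0,0,0],"hand":-1},{"linear":[0,0,0.009],"dr":[0,0,0],"hand":-1}]'
python3 look.py pics/w6.png; python3 q.py
```

```text
t: 6.97
eef_pos: [0.5784, -0.0004, 0.1733]
tool_rot: [0.707, -0.707, 0.0, 0.0]
contact_force: [0.2, -2.6, -0.4]
gripper_width: -0.001
6.9667 [ 0.5784 -0.0004  0.1733] [ 0.1642 -2.582  -0.3912]
bar_middle 0.75 [380.2 304.3] [0.5705 0.024  0.187 ]
bar_middle 0.25 [608.1 118.5] [0.4947 0.104  0.187 ]
top bar_middle 0.56 [447.5 264.6] [ 0.4729 -0.2205  0.187 ]
scene probe_head 0.64 [347.2 209.2] [0.5062 0.0668 0.26  ]
scene probe_head 0.21 [215.  274.5] [ 0.7713 -0.1166  0.26  ]
scene bar_middle 0.89 [319.6 256.7] [0.5856 0.028  0.187 ]
scene pivot 0.89 [287.6 284.9] [ 0.6743 -0.0148  0.176 ]
```

View pics/w6.png

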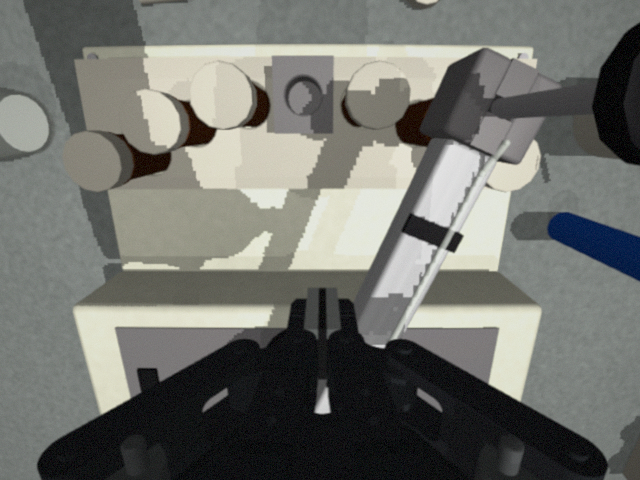

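The guide block is now at (490,105) and the rod enters it at about (492,103).

Run:
```python
from h import *
c=cam("wrist");piv=np.array([.6755,-.0145])
for nm,p,z in(("rod",(492,103),.193),("band",(433,233),.187)):
    X=at_z(c,p,z)[:2];d=X-piv;print(nm,X,np.degrees(np.arctan2(d[1],-d[0])),np.hypot(*d))
```

```text
rod [0.49055181 0.05688284] 21.104657449392935 0.19824566750992162
band [0.53866645 0.04320989] 22.86770569448956 0.1485053887278282
```

```bash
python3 -m crank '[{"linear":[0,0,0.002],"dr":[0,0,0],"hand":-1},{"linear":[0,0,0.004],"dr":[0,0,0],"hand":-1},{"linear":[0,0,0.005],"dr":[0,0,0],"hand":-1},{"linear":[0,0,0.005],"dr":[0,0,0],"hand":-1},{"linear":[0,0,0.005],"dr":[0,0,0],"hand":-1},{"linear":[0,0,-0.005],"dr":[0,0,0],"hand":-1},{"linear":[0,0,-0.02],"dr":[0,0,0],"hand":-1},{"linear":[0,-0.04,-0.03],"dr":[0,0,0],"hand":-1},{"linear":[0,-0.08,-0.03],"dr":[0,0,0],"hand":-1},{"linear":[0,-0.12,-0.03],"dr":[0,0,0],"hand":-1}]'
python3 -m crank '[{"linear":[0,-0.04,0],"dr":[0,0,0],"hand":-1},{"linear":[-0.05,-0.04,0.03],"dr":[0,0,0],"hand":-1},{"linear":[-0.08,-0.04,0.06],"dr":[0,0,0],"hand":-1},{"linear":[-0.09,-0.04,0.08],"dr":[0,0,0],"hand":-1},{"linear":[-0.09,-0.04,0.1],"dr":[0,0,0],"hand":-1},{"linear":[-0.09,-0.04,0.1],"dr":[0,0,0],"hand":-1},{"linear":[-0.09,-0.04,0.1],"dr":[0,0,0],"hand":-1}]'
python3 look.py pics/w7.png; python3 q.py
```

```text
t: 8.45
eef_pos: [0.5774, -0.0319, 0.2943]
tool_rot: [0.707, -0.707, 0.001, 0.0]
contact_force: [0.8, 0.3, -0.7]
gripper_width: -0.004
t: 9.03
eef_pos: [0.488, 0.0705, 0.3334]
tool_rot: [0.707, -0.707, -0.001, 0.001]
contact_force: [-0.5, -0.7, 0.1]
gripper_width: 0.001
9.0333 [0.488  0.0705 0.3334] [-0.5215 -0.7168  0.0888]
probe_head 0.56 [324.2 262.5] [0.4959 0.0716 0.26  ]
open_tube_mouth 0.97 [457.6 288.9] [0.5839 0.2275 0.122 ]
open_tube_mouth 0.95 [470.5  64.1] [0.3483 0.2108 0.122 ]
open_tube_mouth 0.93 [322.2 212.7] [0.4941 0.0703 0.122 ]
bar_middle 0.83 [281.7 305.6] [0.5699 0.0318 0.187 ]
top probe_head 0.55 [327.1 265.5] [ 0.4585 -0.0088  0.26  ]
top bar_middle 0.63 [309.4 202.5] [0.5765 0.0239 0.187 ]
top pivot 0.79 [331.5 151.8] [ 0.6754 -0.0134  0.176 ]
scene probe_head 0.71 [350. 210.] [0.5077 0.073  0.26  ]
scene bar_middle 0.93 [321.5 258.8] [0.5914 0.0334 0.187 ]
scene bar_middle 0.22 [212.5 272.1] [ 0.6874 -0.1656  0.187 ]
scene pivot 0.82 [287.9 287.7] [ 0.6821 -0.012   0.176 ]
```

View pics/w7.png

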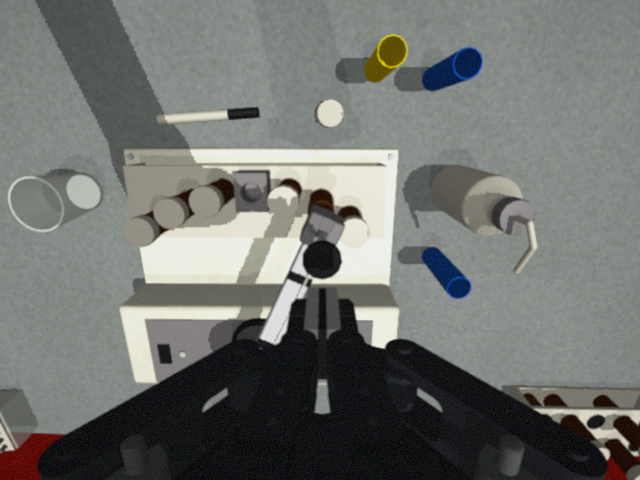

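The head at (323,260) gives (0.495, 0.071), and the mouth from the same viewpoint was (0.496, 0.069). That is a 2-3 mm offset, well inside the 10 mm limit. I'll go above the head and press straight down, with the probe having rested there for more than 0.2 s.

```bash
python3 -m crank '[{"linear":[0.007,0.02,0],"dr":[0,0,0],"hand":-1},{"linear":[0.007,0.04,0],"dr":[0,0,0],"hand":-1},{"linear":[0.007,0.055,0],"dr":[0,0,0],"hand":-1},{"linear":[0.007,0.062,0],"dr":[0,0,0],"hand":-1},{"linear":[0.007,0.062,0],"dr":[0,0,0],"hand":-1},{"linear":[0.007,0.062,0],"dr":[0,0,0],"hand":-1}]'
```

```text
t: 10.18
eef_pos: [0.4956, 0.0694, 0.2716]
tool_rot: [-0.707, 0.707, -0.0, 0.0]
contact_force: [-0.5, 0.1, 0.4]
gripper_width: -0.003
```

```bash
python3 -m crank '[{"linear":[0,0.005,0],"dr":[0,0,0],"hand":-1},{"linear":[0,0.01,0],"dr":[0,0,0],"hand":-1},{"linear":[0,0.014,0],"dr":[0,0,0],"hand":-1},{"linear":[0,0.018,0],"dr":[0,0,0],"hand":-1},{"linear":[0,0.022,0],"dr":[0,0,0],"hand":-1},{"linear":[0,0.022,0],"dr":[0,0,0],"hand":-1}]'
python3 look.py pics/w8.png; python3 q.py
```

```text
t: 10.68
eef_pos: [0.4953, 0.0693, 0.2487]
tool_rot: [-0.707, 0.707, -0.0, -0.0]
contact_force: [0.1, 0.4, -0.3]
gripper_width: -0.002
10.6833 [0.4953 0.0693 0.2487] [ 0.094   0.4162 -0.28  ]
open_tube_mouth 0.91 [321.7 227.7] [0.4937 0.0686 0.122 ]
open_tube_mouth 0.82 [519.8  30.2] [0.3479 0.2089 0.122 ]
open_tube_mouth 0.82 [418.9  15.3] [0.3397 0.1362 0.122 ]
open_tube_mouth 0.75 [494.3 318.6] [0.5796 0.2259 0.122 ]
bar_middle 0.75 [272.3 355.6] [0.5702 0.0334 0.187 ]
top probe_head 0.57 [332.3 175.7] [ 0.6051 -0.0134  0.26  ]
top probe_head 0.46 [445.3 264.1] [ 0.4662 -0.1955  0.26  ]
top bar_middle 0.8 [307.7 203.2] [0.5751 0.0269 0.187 ]
top bar_middle 0.19 [365.  260.5] [ 0.4758 -0.0765  0.187 ]
top pivot 0.55 [330.5 149.2] [ 0.6803 -0.0115  0.176 ]
top pivot 0.37 [305.4 262.9] [0.4696 0.0277 0.176 ]
scene probe_head 0.55 [215.  270.9] [ 0.7622 -0.1205  0.26  ]
scene probe_head 0.44 [348.3 209.8] [0.5078 0.0695 0.26  ]
scene bar_middle 0.91 [323.6 259.6] [0.5929 0.0381 0.187 ]
scene pivot 0.6 [288.6 286.3] [ 0.6778 -0.0118  0.176 ]
```

Force reads only about 0 at z = 0.249 where I expected roughly 2 N, so I'll look.

```bash
python3 -c "
import cv2
a=cv2.imread('pics/w8.png')[120:420,120:520];b=cv2.imread('pics/scene_q.png')[150:300,270:470]
cv2.imwrite('pics/c9.png',cv2.hconcat([a,cv2.resize(b,(400,300),interpolation=cv2.INTER_CUBIC)]))"
```

```text
(no output)
```

View pics/c9.png

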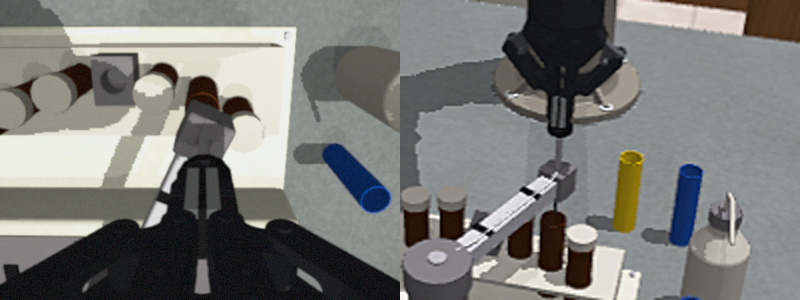

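The finger sits centred on the head, which peeks out evenly round the tip. In the scene crop the rod lines up over the open tube. I continue down to the stop.

```bash
python3 -m crank '[{"linear":[0,0.006,0],"dr":[0,0,0],"hand":-1},{"linear":[0,0.012,0],"dr":[0,0,0],"hand":-1},{"linear":[0,0.018,0],"dr":[0,0,0],"hand":-1},{"linear":[0,0.024,0],"dr":[0,0,0],"hand":-1},{"linear":[0,0.03,0],"dr":[0,0,0],"hand":-1},{"linear":[0,0.035,0],"dr":[0,0,0],"hand":-1},{"linear":[0,0.039,0],"dr":[0,0,0],"hand":-1},{"linear":[0,0.042,0],"dr":[0,0,0],"hand":-1},{"linear":[0,0.045,0],"dr":[0,0,0],"hand":-1},{"linear":[0,0.045,0],"dr":[0,0,0],"hand":-1}]'
```

```text
t: 12.17
eef_pos: [0.4948, 0.0692, 0.2035]
tool_rot: [-0.707, 0.707, -0.001, -0.0]
contact_force: [-0.3, -0.1, -0.8]
gripper_width: 0.0
```

```bash
python3 -m crank '[{"linear":[0,0.001,0],"dr":[0,0,0],"hand":-1},{"linear":[0,0.002,0],"dr":[0,0,0],"hand":-1},{"linear":[0,0.003,0],"dr":[0,0,0],"hand":-1},{"linear":[0,0.003,0],"dr":[0,0,0],"hand":-1},{"linear":[0,0.003,0],"dr":[0,0,0],"hand":-1}]'
python3 look.py pics/w10.png; python3 q.py
python3 -c "
import cv2
a=cv2.imread('pics/w10.png')[120:420,120:520];b=cv2.imread('pics/scene_q.png')[150:300,270:470]
cv2.imwrite('pics/c10.png',cv2.hconcat([a,cv2.resize(b,(400,300),interpolation=cv2.INTER_CUBIC)]))"
```

```text
t: 12.58
eef_pos: [0.4954, 0.0693, 0.2012]
tool_rot: [-0.707, 0.707, -0.0, 0.0]
contact_force: [-0.7, -0.5, 1.0]
gripper_width: -0.001
12.5833 [0.4954 0.0693 0.2012] [-0.6922 -0.5324  1.0098]
probe_head 0.45 [502.7 204.2] [0.4343 0.1147 0.26  ]
open_tube_mouth 0.95 [558.3   7.6] [0.348 0.205 0.122]
open_tube_mouth 0.7 [324.2 249.5] [0.496  0.0704 0.122 ]
open_tube_mouth 0.68 [522.6 352.5] [0.5815 0.2258 0.122 ]
bar_middle 0.21 [217.9 212.9] [0.4543 0.0194 0.187 ]
top probe_head 0.68 [366.2 263.2] [ 0.4639 -0.0705  0.26  ]
top bar_middle 0.59 [305.7 205.3] [0.5712 0.0303 0.187 ]
top pivot 0.69 [329.8 150.2] [ 0.6783 -0.0102  0.176 ]
scene probe_head 0.53 [348.9 228.7] [0.5748 0.0835 0.26  ]
scene bar_middle 0.93 [317.4 258.8] [0.5935 0.0252 0.187 ]
scene bar_middle 0.54 [331.2 290.1] [0.6797 0.0731 0.187 ]
scene pivot 0.84 [290.4 288.3] [ 0.6825 -0.0068  0.176 ]
```

View pics/c10.png

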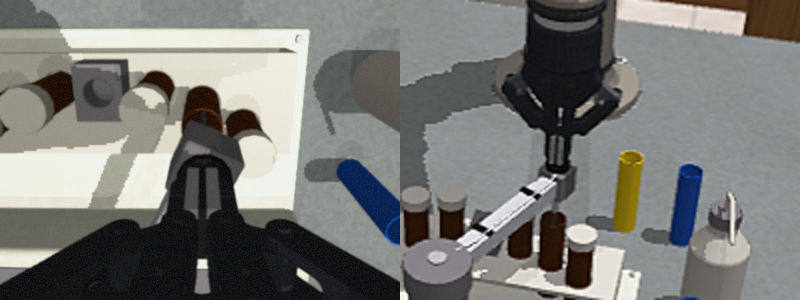

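The head is now down on the guide block and the rod enters the open tube at about (553,220) in the scene crop, with the tubes in place. I press the last millimetre gently, then lift away.

```bash
python3 -m crank '[{"linear":[0,0.001,0],"dr":[0,0,0],"hand":-1},{"linear":[0,0.001,0],"dr":[0,0,0],"hand":-1},{"linear":[0,-0.01,0],"dr":[0,0,0],"hand":-1},{"linear":[0,-0.04,0],"dr":[0,0,0],"hand":-1},{"linear":[0,-0.08,0],"dr":[0,0,0],"hand":-1},{"linear":[0,-0.12,0],"dr":[0,0,0],"hand":-1},{"linear":[0,-0.14,0],"dr":[0,0,0],"hand":-1},{"linear":[0,-0.14,0],"dr":[0,0,0],"hand":-1},{"linear":[0,-0.14,0],"dr":[0,0,0],"hand":-1}]'
python3 look.py pics/w11.png; python3 q.py
python3 -c "
import cv2
a=cv2.imread('pics/w11.png')[120:420,120:520];b=cv2.imread('pics/scene_q.png')[150:300,270:470]
cv2.imwrite('pics/c11.png',cv2.hconcat([a,cv2.resize(b,(400,300),interpolation=cv2.INTER_CUBIC)]))"
```

```text
t: 13.98
eef_pos: [0.496, 0.0694, 0.3431]
tool_rot: [0.708, -0.707, -0.001, -0.001]
contact_force: [-0.3, -0.2, -0.9]
gripper_width: -0.0
13.9833 [0.496  0.0694 0.3431] [-0.3361 -0.221  -0.8743]
probe_head 0.64 [326.8 222.8] [0.4788 0.0723 0.26  ]
open_tube_mouth 0.87 [324.1 202.2] [0.4935 0.0714 0.122 ]
open_tube_mouth 0.64 [466.9  53.8] [0.3469 0.2094 0.122 ]
open_tube_mouth 0.58 [392.5  40.9] [0.3364 0.1365 0.122 ]
open_tube_mouth 0.58 [457.2 278.9] [0.5852 0.2286 0.122 ]
bar_middle 0.6 [283.4 293.6] [0.5706 0.0314 0.187 ]
top bar_middle 0.65 [306.6 204. ] [0.5736 0.0288 0.187 ]
top pivot 0.74 [331.9 151.7] [ 0.6756 -0.0142  0.176 ]
scene probe_head 0.72 [290.7 348.3] [0.9005 0.0579 0.26  ]
scene probe_head 0.59 [346.9 231.4] [0.5848 0.0814 0.26  ]
scene bar_middle 0.75 [322.2 258.7] [0.5907 0.0347 0.187 ]
scene bar_middle 0.6 [263.1 284.8] [ 0.6979 -0.0567  0.187 ]
scene pivot 0.98 [292.  287.1] [ 0.6784 -0.0048  0.176 ]
```

View pics/c11.png

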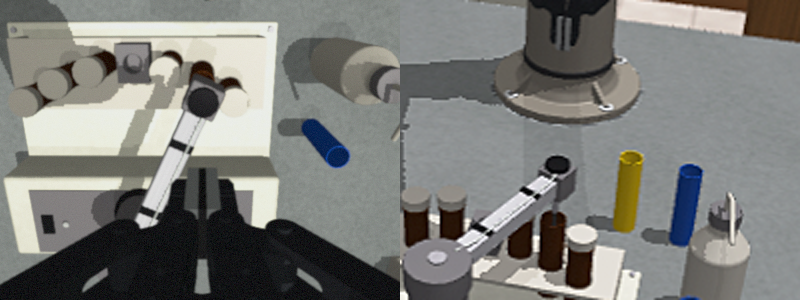

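Run:
```python
from h import *
w=cam("wrist");s=cam("scene")
print(at_z(w,(324.5,221.5),.2),at_z(s,(348.5,231.5),.2),tri([ray(w,(324.5,221.5)),ray(s,(348.5,231.5))]))
print(bot.hand_in())
```

```text
[0.49249692 0.07092557 0.2       ] [0.50048503 0.07154334 0.2       ] [0.49380366 0.07073691 0.19523481]
the job is handed in; nothing more can be done
None
```

The probe is down in the uncapped tube at +24° (second from the left), the hand is clear and the job is handed in at about 14 of the 51 s. No verdict is reported.

I pushed the sampling arm round with the shut fingertips on its bar until the probe stood over that tube. Then I pressed the probe's head straight down to the guide block and lifted away.

- **Height:** in my last check, the head triangulated to z ≈ 0.195 m, against 0.200 m when fully down, within calibration error. The fingertip's lowest measured height was 0.201 m, with 1 mm more commanded after that; 0.206 m or lower meets the 54 mm.
- **Position:** the head was at (0.494, 0.071) and the mouth at about (0.495, 0.069), so the tip is about 2–3 mm from the tube's axis. The limit is 10 mm.
- **Tubes and bench:** in the last wrist and scene pictures the tubes stood in place and the hand was clear above the head. The wash bottle looked undisturbed. Those crops did not show the loose cap, pen or beaker, but I never went near them.
- **Force:** I pushed the arm with about 3 N. The wrist sensor read about zero (±1 N) during the press, less than the expected 2 N, so the pictures and not the force confirmed contact.
- **Disagreement:** the scene camera placed points up to about 10 mm farther in x than the wrist camera. I used the wrist camera for the final alignment.

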